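# Clamp the flat gauge in the contact-gap jig and keep the key held

### The job

Slide the flat-bladed gauge all the way into the slot of the contact-gap jig, until its collar meets the jig's front, and let go of it there. Then push the jig's spring key down with the closed fingertips until the top of its cap is level with the tops of the two posts beside it, so that the contact clamps the blade, and finish while still holding the key at that height. Leave the other things on the bench where they are.

Things in the scene. Friction and masses are not known exactly. Their poses are not given: they have to be found in the camera images.
- gauge: Gauge to use, loose, 0.18 kg: aluminium bar handle 80 long x 16 wide x 36 high, dark ribs, standing on the bench; at its front a collar 44 wide, 6 thick, 30 high; ahead of it a flat steel blade 55 long, 14 wide, 3 thick, its underside 8 mm above the bench. Origin: underside, middle of the handle; +x along the blade (tip at +95 mm), z up. Grip across the 16 mm width, at the middle or behind.
- gauge_shoulder (a point): The front face of the gauge's collar, at the underside: 40 mm ahead of the gauge's origin; axes as the gauge.
- jig: Contact-gap jig, fixed: aluminium and grey block 85 x 80 x 46 high; a level slot runs in along +x from its front (-x) face: 17 wide, floor 7.5 mm above the bench, 22 high but 13.5 under the contact; mouth a funnel 31 wide, 14 long. Origin: on the bench under the key's axis, 35 mm behind the front face; x into the slot, z up. The gauge goes in standing on the bench, its x along the jig's.
- jig_mouth (a point): Middle of the slot's mouth in the front face, at bench level, 35 mm from the jig's origin towards -x; axes as the jig. With the gauge home, gauge_shoulder coincides with it.
- cap: Round black cap of the spring key, radius 16, 14 thick, above the jig's origin; its top is 88 mm above the bench when free. Origin: centre of its underside. It only moves straight down and springs back: about 2 N starts it, after 10 mm the contact meets the blade (3.5 N), then 4.6 N rising 0.4 N per mm; level with the posts (16 mm down) about 7 N; 8 mm lower it strikes its stop.
- cap_top (a point): Centre of the top of the cap, where to press; z up.
- post_top (a point): Top of one of the two steel posts (10 mm in diameter) that stand 33 mm either side (y) of the key's axis, 72 mm above the bench: the height to bring the top of the cap to. They stand 26 mm above the flat top of the jig. Axes as the jig.
- contact: The brass contact (12 x 12 x 22 mm) inside the slot under the key, on the key's axis; free, its underside (its origin) is 21 mm above the bench. The key pushes it down on to the blade.
- pin_gauge: Another gauge, NOT to be used (loose): a like but shorter handle (60 x 16 x 36 mm), no collar, a round pin 10 mm in diameter and 28 mm long instead of a flat blade. Origin: underside, middle of the handle; x towards the pin.
- tin: Bystander: flat round tin, radius 33, 22 high. Origin: centre of underside.
- driver: Bystander: screwdriver lying on the bench.
- breadboard: Bystander: flat white prototyping board, 55 x 165 x 8.5 mm. Origin: centre of underside.
- strippers: Bystander: wire strippers with two blue handles lying flat, 12 mm high, about 170 long.
- jar: Bystander: glass jar, radius 32, 85 high. Origin: centre of underside.
- parts_tray: Bystander: open divided grey tray, 110 x 150 x 30 mm. Origin: centre of underside.
Mind the look-alikes: they are no part of the job. What is shaped like the jig but green or orange is not meant.

How it is judged:
By the outcome, as a careful person would: the job done as asked, in the order asked, and still so for the second after the job is handed in, while the arm keeps its last pose, push and grip.
It also fails if it takes over 54 s, if anything falls off the work surface, if the arm or the gripper's body presses on something with over 40 N, if the wrist force passes 120 N, or if a joint passes its speed limit or range.

### The arm

A 6-joint arm with a two-finger parallel gripper is mounted at the origin on the work surface. World frame = base frame: x ahead of the robot, y to its left, z up, the work surface at z = 0. Lengths are in m, angles in rad, forces in N, time in s.
With the tool pointing down it reaches from about 0.35 to 0.875 m from the base axis. Payload 4.2 kg.
Tool frame: the origin (TCP) lies between the finger pads; the fingertips stand 22 mm ahead of it and the grasp point (between the pads) lies 3 mm ahead of it; z points along the fingers, y is the line along which they close (so a half turn about z gives the same grasp; the last joint's range is limited). The gripper opens to 87 mm and grips with 3 to 60 N. Pads are 19 mm wide; open, the fingers measure 117 mm over their backs; the gripper's body (75 mm by 190 mm) begins 51 mm behind the grasp point.
Start: joints at [1.48, 0.385, 0.008, 0, -1.194, -0.259], TCP at [0.214, 0.587, 0.245] pointing down, gripper open.
Joint ranges: [-3.14, 3.14], [-1.21, 2.06], [-1.07, 1.41], [-3.16, 2.05], [-2.99, -0.16], [-3.1, 3.1]. Speed limits (rad/s): [2.79, 2.79, 3.14, 3.14, 3.14, 3.14].

### API

Orientations are given as a unit quaternion [x, y, z, w].
In Python, from bench import bot, cams, job gives the robot as it stands. The module is installed in compiled form; this text tells all that it offers.
- The arm moves only by the shell command python3 -m pendant 'ROWS' [OPENING] [FORCE]. ROWS is JSON, a list that holds one entry, the list of rows, each a list of 4 numbers: the shift along the tool's x, y, z in units of 60 mm (1.0 is 60 mm), then the turn about the tool's z in units of 5 degrees (1.0 is 5 degrees). A call has 1 to 20 rows; each row shifts and turns the commanded pose from where the row before left it, along the tool's axes as they then stand; what a row does not reach is not made up. A row lasts 1/8 s, in which the tool goes at most 62.5 mm and 10.7 degrees, less where a joint would pass 70% of its speed; a pose out of reach is approached as far as the arm can. A call is refused whole if a number of a shift passes 1 or a number of a turn 1, either way. A call with a gripper value outside its range is refused whole. OPENING is the finger opening in mm, from 0 to 87, set as the call begins (- or left out, the last holds). The fingers move at their own pace and stop on an object; FORCE is the grip in N (left out, the last holds). Time passes only in rows, so rows that do not move let the fingers close. It gives the time, the measured TCP pose, the force, the opening and the grip force at its end, in the units of the state.
- bot.get_state(): the state, without advancing time (a new reading comes with each control period).
- cams.read_camera(name): name is "side" or "top" or "wrist"; returns a dict with "frame" (384x512x3 uint8, blue, green, red), "depth" (384x512 float32, m along the optical axis (not along the pixel's ray), 0 where there is no reading), "fx", "fy", "cx", "cy" (pixels), "R" (3x3) and "t" (3): a world point X has camera coordinates R X + t; the wrist camera has in their place "hand_eye" (4x4, takes a point from camera to tool coordinates, whose origin is the TCP and whose axes are the flange's). Camera axes: x right, y down, z forward; pixel columns grow to the right and rows downward; lengths in m; the calibration is good to about 2 mm. A picture is of the moment at which its call begins: read the wrist's pose just before it.
- job.finish_job(): hands the job in; it is judged then, once.
The state is a dict: "time_s": time; "joint_positions": joint angles; "qvel": joint speeds; "tau": joint torques, N m; "ee_pos": TCP position; "ee_rot": TCP orientation; "force": force on the tool from outside, world axes, zero at the start; "ft_torque": the same for the moment, N m; "opening": opening from 0.0 (shut) to 1.0 (fully open); "grip_force": force on a finger pad.
Only numpy, scipy, OpenCV 4.12 (cv2) and the standard library are available. Lean on these libraries where they do the work, as an engineer would, in place of code of your own. Each camera call takes 0.05 s, during which the arm holds its last target. There are 200 camera calls.

## Working session

There is one attempt and no reset: what is moved stays moved. The work goes in short steps, Python scripts to look and compute and a shell command to move; the robot and the scene stay as the last step left them, time stands still between calls to the robot, and variables do not carry over. Pictures are saved under pics/ and viewed, at most 10 in all, crops included, and the job is handed in when it is done.

```bash
mkdir -p pics; cat > h.py <<'E'
import numpy as np, cv2
from bench import bot, cams, job
from scipy.spatial.transform import Rotation as Ro
def grab(n):
    s=bot.get_state(); c=cams.read_camera(n)
    if n=="wrist":
        T=np.eye(4);T[:3,:3]=Ro.from_quat(s["ee_rot"]).as_matrix();T[:3,3]=s["ee_pos"]
        M=np.linalg.inv(T@np.array(c["hand_eye"])); c["R"]=M[:3,:3];c["t"]=M[:3,3]
    c["R"]=np.array(c["R"]);c["t"]=np.array(c["t"]);return c
def ray(c,u,v):
    d=c["R"].T@np.array([(u-c["cx"])/c["fx"],(v-c["cy"])/c["fy"],1]); return -c["R"].T@c["t"],d
def onz(c,u,v,z):
    o,d=ray(c,u,v); return o+d*(z-o[2])/d[2]
def cloud(c):
    v,u=np.mgrid[:384,:512]; z=c["depth"]
    P=np.stack([(u-c["cx"])/c["fx"]*z,(v-c["cy"])/c["fy"]*z,z],-1)
    W=(P-c["t"])@c["R"]; W[z==0]=np.nan; return W
def proj(c,X):
    p=c["R"]@np.array(X)+c["t"]; return c["fx"]*p[0]/p[2]+c["cx"],c["fy"]*p[1]/p[2]+c["cy"]
E
python3 - <<'E'
from h import *
s=bot.get_state();print(s)
for n in("top","side"):
    c=grab(n);np.save(n+".npy",c,allow_pickle=True);cv2.imwrite(f"pics/{n}0.png",cv2.resize(c["frame"],(800,600)));print(n,c["fx"],-c["R"].T@c["t"],(c["depth"]>0).mean())
E
```

```text
{'time_s': 0.0, 'joint_positions': array([ 1.47960629e+00,  3.85515729e-01,  6.62656609e-03, -5.00914170e-04,
       -1.19403160e+00, -2.58606485e-01]), 'qvel': array([-0.00026184, -0.00064955,  0.00142464, -0.00104812,  0.0008779 ,
       -0.00121836]), 'tau': array([-4.69788811e-04, -3.90672791e+01,  1.87406319e+01,  4.21985149e+00,
        1.09860007e-02, -1.96575506e-04]), 'ee_pos': array([0.21397684, 0.58662558, 0.24348422]), 'ee_rot': array([ 9.84727584e-01, -1.74098830e-01, -1.43164255e-04,  1.07796260e-03]), 'force': array([-0.77644515, -0.44851833,  1.12389852]), 'ft_torque': array([0.05202157, 0.05957434, 0.03672844]), 'grip_force': 0.0, 'opening': 1.0005120814650437}
top 381.88135974989956 [ 0.51909123 -0.03891787  0.95715684] 0.9959971110026041
side 423.10267254714563 [ 0.32210875 -0.90464313  0.9677817 ] 0.9959055582682291
```

View pics/top0.png

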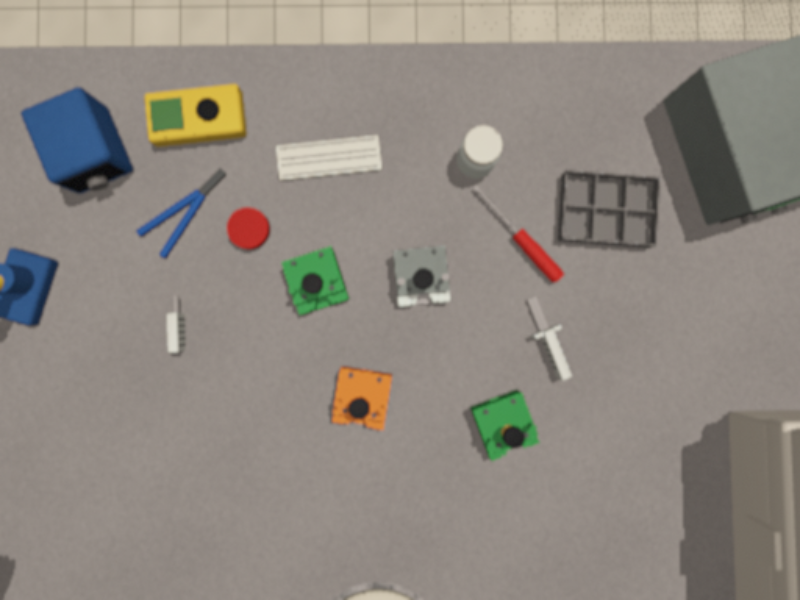

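View pics/side0.png

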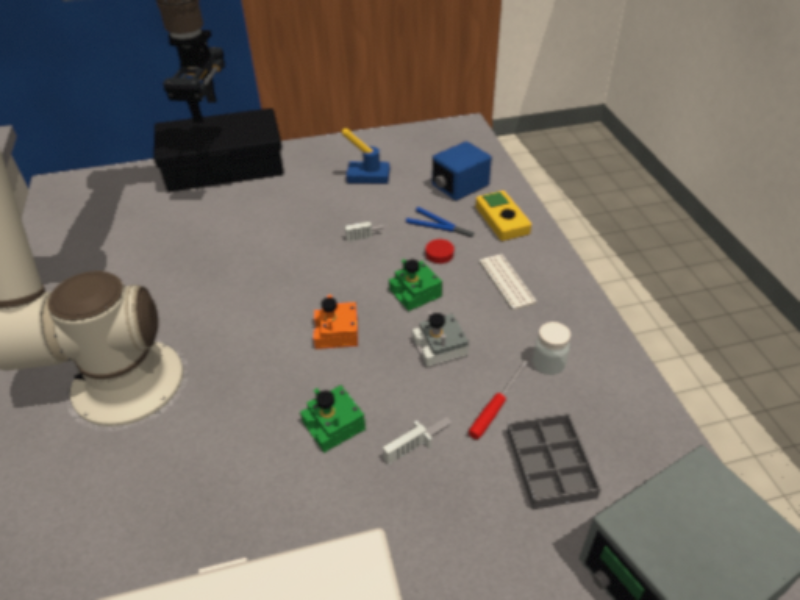

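The top view (800x600) shows these candidates:
- **Jigs:** grey at (422,277), green at (315,282) and (505,425), orange at (362,398). The grey one fits the description, with its mouth facing down the image towards the robot.
- **Gauges:** flat blade with collar at (550,340), and round pin without collar at (174,330). The collared one fits.

Next I'll measure both and confirm them in one crop.

```bash
python3 - <<'E'
from h import *
out=[]
for n,boxes in(("top",{"g":(325,180,380,250),"j":(243,150,295,202)}),("side",{"g":(240,262,296,300),"j":(258,195,305,238)})):
    c=np.load(n+".npy",allow_pickle=True).item();W=cloud(c)
    for k,(a,b,e,f) in boxes.items():
        w=W[b:f,a:e].reshape(-1,3);w=w[~np.isnan(w[:,2])]
        hs=((.03,.04),) if k=="g" else ((.04,.05),(.08,.1))
        for lo,hi in hs:
            m=w[(w[:,2]>lo)&(w[:,2]<hi)]
            r=cv2.minAreaRect((m[:,:2]*1000).astype(np.float32))
            print(n,k,lo,len(m),m.mean(0).round(4),np.round(cv2.boxPoints(r)).tolist(),np.round(r[1]))
        if n=="top": out.append(cv2.resize(c["frame"][b:f,a:e],(400,400),interpolation=cv2.INTER_CUBIC))
cv2.imwrite("pics/crop.png",np.hstack(out))
E
```

```text
top g 0.03 240 [ 0.4679 -0.2814  0.0353] [[423.0, -265.0], [430.0, -303.0], [510.0, -288.0], [503.0, -250.0]] [81. 39.]
top j 0.04 768 [ 0.6001 -0.0732  0.0464] [[559.0, -37.0], [566.0, -117.0], [636.0, -111.0], [628.0, -31.0]] [70. 80.]
top j 0.08 154 [ 0.5822 -0.0749  0.0882] [[562.0, -74.0], [582.0, -96.0], [603.0, -75.0], [583.0, -54.0]] [29. 29.]
side g 0.03 196 [ 0.4635 -0.2831  0.0356] [[417.0, -277.0], [433.0, -318.0], [507.0, -289.0], [492.0, -249.0]] [80. 44.]
side j 0.04 350 [ 0.5943 -0.0822  0.0466] [[554.0, -35.0], [561.0, -118.0], [633.0, -111.0], [626.0, -28.0]] [72. 83.]
side j 0.08 81 [ 0.5776 -0.0768  0.0881] [[560.0, -87.0], [588.0, -95.0], [597.0, -64.0], [569.0, -56.0]] [32. 29.]
```

View pics/crop.png

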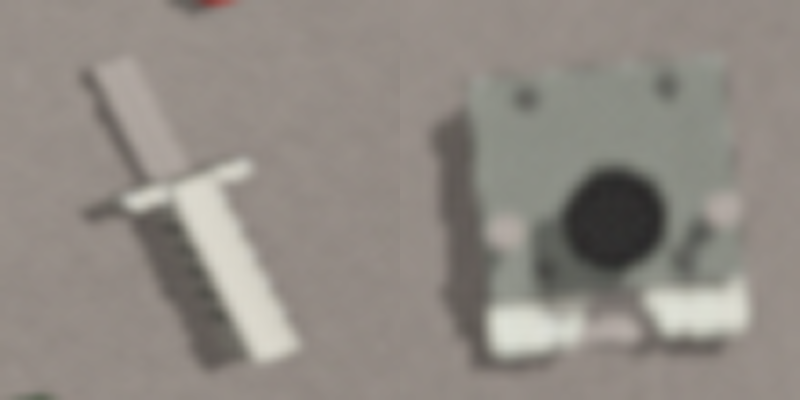

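The crop confirms both: a flat blade with a collar (left) and the grey jig with white funnel cheeks, mouth facing the robot (right). The heights of 35, 46 and 88 mm match the text. I'll move over the area for a closer wrist view.

```bash
python3 -m pendant '[[[0,0,-0.5,0],[0,0,-0.5,0],[0.51,0.69,0,0],[0.51,0.69,0,0],[0.51,0.69,0,0],[0.51,0.69,0,0],[0.51,0.69,0,0],[0.51,0.69,0,0],[0.51,0.69,0,0],[0.51,0.69,0,0],[0.51,0.69,0,0],[0.51,0.69,0,0],[0.51,0.69,0,0],[0.51,0.69,0,0],[0.51,0.69,0,0],[0.51,0.69,0,0],[0.51,0.69,0,0],[0.51,0.69,0,0],[0,0,0,0],[0,0,0,0]]]' 60
python3 - <<'E'
from h import *
s=bot.get_state();print(s["joint_positions"].round(3),s["ee_pos"],s["ee_rot"])
c=grab("wrist");np.save("w1.npy",c,allow_pickle=True);cv2.imwrite("pics/w1.png",cv2.resize(c["frame"],(800,600)))
print(c["hand_eye"].round(3),proj(c,[.46,-.283,.036]),proj(c,[.582,-.075,.088]))
E
```

```text
time_s: 2.6
ee_pos: [0.4466, -0.2029, 0.3039]
ee_rot: [0.985, -0.174, -0.001, -0.0]
force: [-0.0, 0.3, -0.4]
opening: 0.689
grip_force: 0.0
[-0.095  0.114 -0.208 -0.    -1.251  1.315] [ 0.4466432  -0.20289796  0.3039482 ] [ 9.84677532e-01 -1.74383477e-01 -7.32484109e-04 -1.55427973e-04]
[[-0.    -0.963 -0.27   0.074]
 [ 1.    -0.    -0.     0.   ]
 [ 0.    -0.27   0.963 -0.139]
 [ 0.     0.     0.     1.   ]] (np.float64(319.3935912863509), np.float64(120.91965422286168)) (np.float64(90.91381226949397), np.float64(81.23890382605542))
```

View pics/w1.png

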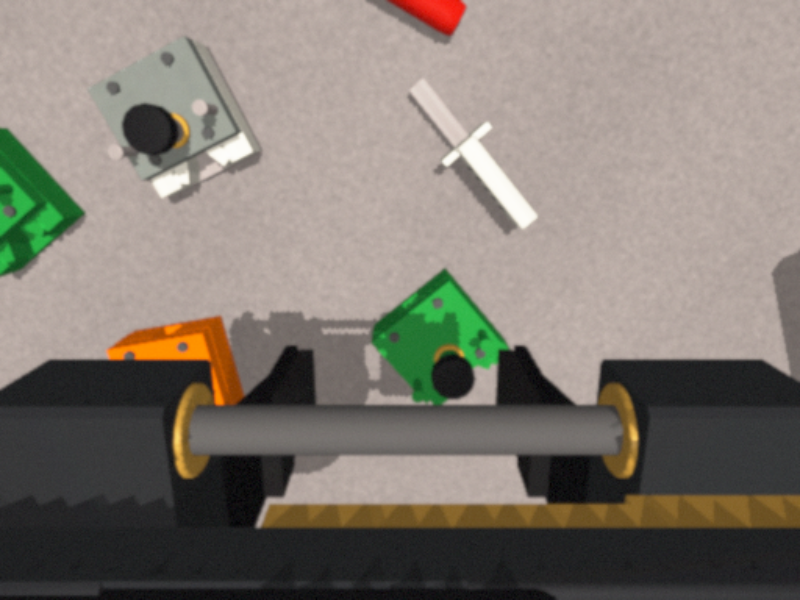

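The wrist view shows the gauge collar at (466,145) with the handle end at (528,222), the jig cap at (150,128), and the post tops near (199,107) and (115,152). I'll measure both precisely and check clearance to the nearby green jig's cap at (453,377).

```bash
cat > m.py <<'E'
from h import *
def rect(m):
    r=cv2.minAreaRect((m[:,:2]*1e3).astype(np.float32)); b=cv2.boxPoints(r)
    e=[b[1]-b[0],b[2]-b[1]]; l=max(e,key=np.linalg.norm); a=np.degrees(np.arctan2(l[1],l[0]))
    return np.round(r[0],1),np.round(sorted(r[1]),1),round(float((a+90)%180-90),1)
def near(W,xy,r,lo,hi):
    w=W.reshape(-1,3); return w[(np.hypot(w[:,0]-xy[0],w[:,1]-xy[1])<r)&(w[:,2]>lo)&(w[:,2]<hi)]
def gauge(W,xy):
    m=near(W,xy,.09,.033,.042); print("handle",len(m),m[:,2].mean().round(4),rect(m))
    m=near(W,xy,.12,.007,.014); print("blade",len(m),rect(m) if len(m) else 0)
def jig(W,xy):
    m=near(W,xy,.03,.082,.095); k=cv2.minEnclosingCircle((m[:,:2]*1e3).astype(np.float32)); print("cap",len(m),m[:,2].mean().round(4),np.round(k[0],1),round(k[1],1))
    m=near(W,xy,.05,.066,.078); 
    m=m[np.hypot(*(m[:,:2]-np.array(xy)).T)>.022]
    for s in(1,-1):
        q=m[s*(m[:,1]-xy[1])>0]; print("post",len(q),np.median(q,0).round(4) if len(q) else 0)
    m=near(W,xy,.09,.043,.049); print("top",len(m),rect(m))
E
python3 - <<'E'
from m import *
for n in("w1","top"):
    c=np.load(n+".npy",allow_pickle=True).item();W=cloud(c);print(n)
    gauge(W,(.467,-.281));jig(W,(.582,-.0755))
c=np.load("top.npy",allow_pickle=True).item()
print("greencap",onz(c,513*.64,436*.64,.088))
E
```

```text
w1
handle 936 0.0349 (array([ 447.6, -249.9]), array([79.4, 97.1]), -64.1)
blade 675 (array([ 473.7, -259.9]), array([ 82.3, 236.7]), -20.4)
cap 853 0.0868 [580.2 -76.7] 16.0
post 82 [ 0.5772 -0.0438  0.0711]
post 88 [ 0.5832 -0.1092  0.071 ]
top 3631 (array([595.3, -75. ]), array([70.4, 81. ]), -84.8)
top
handle 216 0.036 (array([ 457.6, -248.9]), array([79.4, 91.5]), -75.0)
blade 157 (array([ 489.6, -235.1]), array([102.9, 185.3]), 2.3)
cap 151 0.0883 [582.6 -75.3] 15.8
post 14 [ 0.5792 -0.0417  0.0723]
post 15 [ 0.5843 -0.109   0.0722]
top 726 (array([597.3, -73.7]), array([69.8, 79.5]), -84.7)
greencap [ 0.35109109 -0.20187471  0.088     ]
```

```bash
python3 - <<'E'
from m import *
for n in("w1","top"):
    c=np.load(n+".npy",allow_pickle=True).item();W=cloud(c)
    m=near(W,(.462,-.283),.05,.033,.042);print(n,len(m),rect(m),m[:,2].mean())
    m=m[np.abs((m[:,0]-.462))<.04]; l=cv2.fitLine((m[:,:2]*1e3).astype(np.float32),cv2.DIST_HUBER,0,.01,.01).ravel();print(l,np.degrees(np.arctan2(l[1],l[0])))
    m=near(W,(.54,-.247),.04,.008,.014);print("blade",len(m),rect(m))
E
```

```text
w1 914 (array([ 464.2, -283.8]), array([16. , 79.7]), 20.6) 0.03487644403053037
[ 9.3670899e-01  3.5010895e-01  4.6496390e+02 -2.8354498e+02] 20.493979
blade 514 (array([ 529.4, -259.6]), array([14.1, 50.8]), 20.4)
top 213 (array([ 466.2, -282.6]), array([16.3, 79.6]), 20.7) 0.03595817084870316
[ 9.3442595e-01  3.5615748e-01  4.6456143e+02 -2.8287106e+02] 20.864397
blade 114 (array([ 530.8, -258.8]), array([14.6, 51.6]), 21.2)
```

```bash
python3 -m pendant '[[[0,0,0.32,-1],[0,0,0.32,-1],[0,0,0.32,-1],[0,0,0.32,-1],[0,0,0.32,-1],[0,0,0.32,-1],[0,0,0.32,-1],[0,0,0.32,-1],[0,0,0,-0.1],[-0.11,0.46,0,0],[-0.11,0.46,0,0],[-0.11,0.46,0,0],[0,0,0,0],[0,0,0,0]]]' 50
python3 - <<'E'
from m import *
s=bot.get_state();print(s["joint_positions"].round(3),s["ee_pos"],Ro.from_quat(s["ee_rot"]).as_matrix()[:,0])
c=grab("wrist");W=cloud(c)
m=near(W,(.464,-.283),.055,.032,.042);print(len(m),rect(m) if len(m) else 0)
m=near(W,(.54,-.247),.04,.006,.014);print("blade",len(m),rect(m))
E
```

```text
time_s: 4.4
ee_pos: [0.4576, -0.2868, 0.1516]
ee_rot: [0.984, 0.178, 0.0, 0.0]
force: [0.1, 0.9, -1.1]
opening: 0.575
grip_force: 0.0
[-0.26   0.329 -0.332 -0.    -0.909  2.187] [ 0.45759901 -0.28678646  0.15164661] [9.36926675e-01 3.49525097e-01 7.82843992e-04]
2033 (array([ 464.2, -284. ]), array([16.2, 79.5]), 20.9)
blade 1180 (array([ 529.5, -259.6]), array([13.7, 50.8]), 20.3)
```

```bash
python3 -m pendant '[[[0.12,0,0.4,0],[0,0,0.5,0],[0,0,0.5,0],[0,0,0.4,0],[0,0,0.16,0],[0,0,0,0]]]'
python3 -m pendant '[[[0,0,0,0],[0,0,0,0],[0,0,0,0],[0,0,0,0],[0,0,0,0],[0,0,0,0]]]' 0 25
python3 - <<'E'
from m import *
c=np.load("top.npy",allow_pickle=True).item();W=cloud(c)
m=near(W,(.392,.02),.035,.082,.095);print(cv2.minEnclosingCircle((m[:,:2]*1e3).astype(np.float32)))
print(bot.get_state()["ee_pos"])
E
```

```text
time_s: 5.2
ee_pos: [0.4643, -0.2845, 0.0334]
ee_rot: [0.984, 0.178, -0.0, -0.0]
force: [-0.2, 0.5, 0.2]
opening: 0.574
grip_force: 0.0
time_s: 5.95
ee_pos: [0.4642, -0.2848, 0.0336]
ee_rot: [0.984, 0.178, -0.0, -0.0]
force: [0.2, 2.1, 3.0]
opening: 0.184
grip_force: 25.0
((394.91558837890625, 20.895626068115234), 15.77896785736084)
[ 0.46416702 -0.28484174  0.03358107]
```

```bash
python3 -m pendant '[[[0,0,-0.3,0],[0,0,-0.37,0],[0,0,0,0.76],[0,0,0,0.76],[0,0,0,0.77],[0,0,0,0.77],[-0.05,-0.65,0,0],[-0.05,-0.66,0,0],[-0.05,-0.66,0,0],[-0.05,-0.66,0,0],[-0.05,-0.66,0,0],[0,0,0,0],[0,0,0,0]]]'
python3 - <<'E'
from m import *
s=bot.get_state();x=Ro.from_quat(s["ee_rot"]).as_matrix()[:,0];print(s["ee_pos"],np.degrees(np.arctan2(x[1],x[0])))
c=grab("wrist");W=cloud(c);np.save("w2.npy",c,allow_pickle=True);cv2.imwrite("pics/w2.png",cv2.resize(c["frame"],(800,600)))
jig(W,(.581,-.076))
p=s["ee_pos"]
m=near(W,p[:2]+x[:2]*.07,.029,.04,.06);print("blade",len(m),rect(m),m[:,2].mean())
E
```

```text
time_s: 7.58
ee_pos: [0.4315, -0.0897, 0.0733]
ee_rot: [0.999, 0.045, -0.0, 0.0]
force: [-0.5, -0.3, -2.5]
opening: 0.184
grip_force: 25.0
[ 0.43153012 -0.08967014  0.07334721] 5.181246490057666
cap 0 nan [0. 0.] 0.0
post 0 0
post 0 0
top 316 (array([508.8, -82.8]), array([13.8, 34.6]), 5.2)
blade 3620 (array([499.4, -83.7]), array([14. , 53.7]), 5.2) 0.0497144683624395m.py:12: RuntimeWarning: Mean of empty slice.
  m=near(W,xy,.03,.082,.095); k=cv2.minEnclosingCircle((m[:,:2]*1e3).astype(np.float32)); print("cap",len(m),m[:,2].mean().round(4),np.round(k[0],1),round(k[1],1))
  ret = ret.dtype.type(ret / rcount)
```

View pics/w2.png

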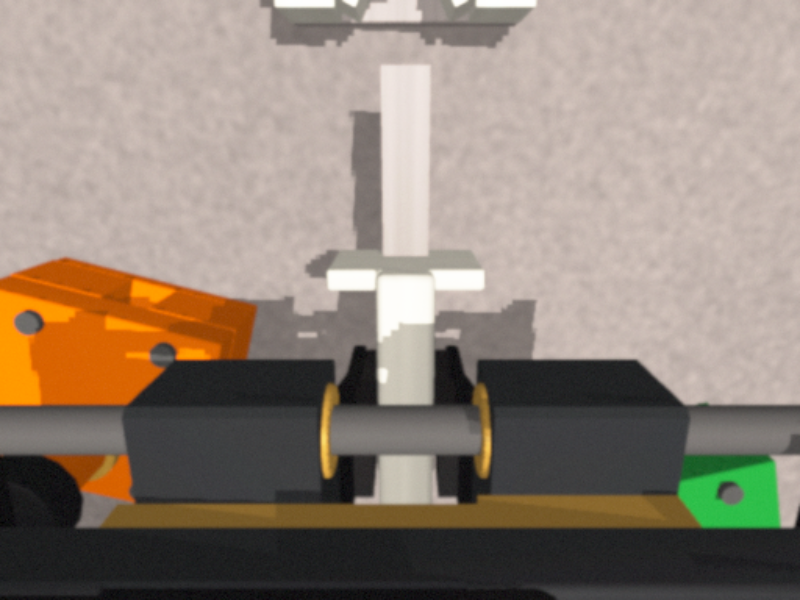

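Blade at (405,150) is in line with the funnel centre at (405,15). Next I lower to about 12 mm above the bench, enter the mouth, then drop.

```bash
python3 -m pendant '[[[0,0,0.23,0],[0,0,0.23,0],[0.15,0,0,0],[0.15,0,0,0],[0.15,0,0,0],[0.13,0,0,0],[0,0,0,0],[0,0,0.1,0],[0,0,0.1,0],[0,0,0,0]]]'
```

```text
time_s: 8.88
ee_pos: [0.4657, -0.0866, 0.0335]
ee_rot: [0.999, 0.045, -0.001, 0.0]
force: [-1.1, 0.3, -2.7]
opening: 0.187
grip_force: 25.0
```

```bash
python3 -m pendant '[[[0.1,0,0,0],[0.1,0,0,0],[0.1,0,0,0],[0.1,0,0,0],[0.1,0,0,0],[0,0,0,0]]]'
```

```text
time_s: 9.62
ee_pos: [0.4967, -0.0838, 0.0339]
ee_rot: [0.999, 0.045, 0.0, 0.0]
force: [0.5, 0.0, -1.9]
opening: 0.183
grip_force: 25.0
```

```bash
python3 -m pendant '[[[0.05,0,0,0],[0.05,0,0,0],[0.03,0,0,0],[0,0,0,0]]]';python3 -m pendant '[[[0.03,0,0,0],[0,0,0,0]]]'
```

```text
time_s: 10.12
ee_pos: [0.504, -0.0831, 0.034]
ee_rot: [0.999, 0.045, 0.0, -0.0]
force: [1.1, 0.5, -3.2]
opening: 0.183
grip_force: 25.0
time_s: 10.38
ee_pos: [0.5054, -0.083, 0.0339]
ee_rot: [0.999, 0.045, -0.0, 0.0]
force: [-0.3, -0.2, -2.5]
opening: 0.181
grip_force: 25.0
```

```bash
python3 -m pendant '[[[0.03,0,0.01,0],[0,0,0,0]]]'
```

```text
time_s: 10.62
ee_pos: [0.5055, -0.0831, 0.0334]
ee_rot: [0.999, 0.045, -0.002, 0.0]
force: [-5.7, 0.0, 3.0]
opening: 0.181
grip_force: 25.0
```

The collar has met the front. One small confirming push, then release.

```bash
python3 -m pendant '[[[0.03,0,0,0],[0,0,0,0]]]'
```

```text
time_s: 10.88
ee_pos: [0.5056, -0.0831, 0.0334]
ee_rot: [0.999, 0.045, -0.004, 0.0]
force: [-8.2, 0.6, 8.0]
opening: 0.183
grip_force: 25.0
```

```bash
python3 -m pendant '[[[-0.03,0,0,0],[0,0,0,0]]]'; python3 -m pendant '[[[0,0,0,0],[0,0,0,0],[0,0,0,0],[0,0,0,0]]]' 40; python3 - <<'E'
from h import *
c=grab("wrist");cv2.imwrite("pics/w3.png",cv2.resize(c["frame"],(800,600)))
E
```

```text
time_s: 11.12
ee_pos: [0.5055, -0.0831, 0.0334]
ee_rot: [0.999, 0.045, -0.002, 0.0]
force: [-5.5, -0.8, 5.6]
opening: 0.183
grip_force: 25.0
time_s: 11.62
ee_pos: [0.5078, -0.0828, 0.0334]
ee_rot: [0.999, 0.045, 0.0, -0.0]
force: [-0.0, 0.8, 0.1]
opening: 0.445
grip_force: 0.0
```

View pics/w3.png

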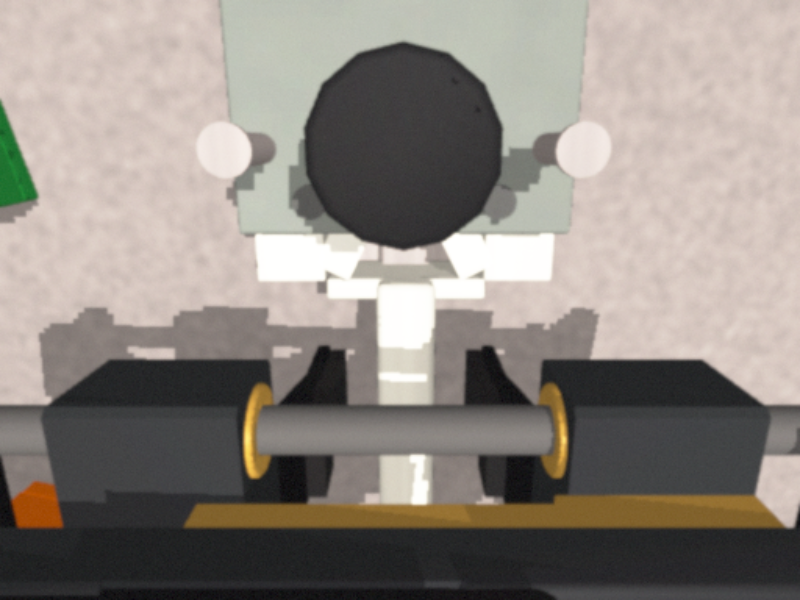

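The collar at (406,288) sits against the cheek fronts at about row 281. I'll check the gap numerically and measure the cap.

```bash
python3 - <<'E'
from m import *
c=grab("wrist");W=cloud(c);s=bot.get_state();R=Ro.from_quat(s["ee_rot"]).as_matrix();p=s["ee_pos"];print(p,s["joint_positions"].round(2))
a=np.radians(5.2);X=np.array([np.cos(a),np.sin(a)]);Y=np.array([-X[1],X[0]])
L=W.copy();D=W[...,:2]-p[:2];L[...,0]=D@X;L[...,1]=D@Y;w=L.reshape(-1,3)
w=w[np.isfinite(w[:,2])]
q=w[(w[:,2]>.026)&(w[:,2]<.033)&(abs(w[:,0]-.038)<.015)&(abs(w[:,1])<.024)&(abs(w[:,1])>.01)];print("collar top",len(q),q[:,2].mean(),np.percentile(q,[1,99],0))
for sg in(1,-1):
    q=w[(w[:,2]>.036)&(w[:,2]<.05)&(w[:,0]>.02)&(w[:,0]<.06)&(sg*w[:,1]>.024)&(sg*w[:,1]<.034)];print("cheek",len(q),np.percentile(q,[1,50,99],0))
k=w[(w[:,2]>.08)&(w[:,2]<.095)&(abs(w[:,0]-.075)<.03)&(abs(w[:,1])<.03)];print("cap",cv2.minEnclosingCircle((k[:,:2]*1e3).astype(np.float32)),k[:,2].mean())
for sg in(1,-1):
    k=w[(w[:,2]>.068)&(w[:,2]<.076)&(abs(w[:,0]-.075)<.02)&(sg*w[:,1]>.022)&(sg*w[:,1]<.042)];print("post",len(k),np.median(k,0))
E
```

```text
[ 0.50763306 -0.08278669  0.03335287] [ 0.15  0.46 -0.51  0.   -0.6   1.51]
collar top 2175 0.029476477896721684 [[ 0.03232171 -0.02372118  0.02685304]
 [ 0.05020729  0.02373198  0.03124707]]
cheek 489 [[0.05289514 0.02409148 0.04350286]
 [0.05641331 0.02916648 0.04499112]
 [0.05980474 0.03390857 0.04841569]]
cheek 489 [[ 0.05281308 -0.03383697  0.04334504]
 [ 0.05630604 -0.0292367   0.0449229 ]
 [ 0.0598094  -0.02411074  0.04837173]]
cap ((72.85589599609375, 0.13771234452724457), 16.041959762573242) 0.08691848308004863
post 1040 [0.07289847 0.03284296 0.07090788]
post 1033 [ 0.07284624 -0.03259958  0.07096553]
```

The gauge is home: collar front at 38.3 mm against the mouth at 37.9 mm from the TCP. Next I lift off, close the fingers and move over the cap.

```bash
python3 -m pendant '[[[0,0,-0.15,0],[0,0,-0.4,0],[0,0,-0.5,0],[0,0,-0.5,0],[0,0,-0.4,0],[0,0,0,0]]]' && python3 -m pendant '[[[0.4,0,0,0],[0.4,0,0,0],[0.41,0,0,0],[0,0,0,0],[0,0,0,0],[0,0,0,0],[0,0,0,0]]]' 0 20
python3 -m pendant '[[[0,0,0.25,0],[0,0,0.25,0],[0,0,0,0]]]'
```

```text
time_s: 12.48
ee_pos: [0.5088, -0.0827, 0.1529]
ee_rot: [0.999, 0.045, 0.003, -0.0]
force: [-0.1, 0.4, -0.1]
opening: 0.456
grip_force: 0.0
time_s: 13.35
ee_pos: [0.5792, -0.0763, 0.1505]
ee_rot: [0.999, 0.045, -0.0, -0.0]
force: [0.4, 0.3, -0.1]
opening: 0.005
grip_force: 0.0
time_s: 13.72
ee_pos: [0.5783, -0.0764, 0.1181]
ee_rot: [0.999, 0.045, -0.002, 0.0]
force: [0.1, 0.4, -0.1]
opening: 0.004
grip_force: 0.0
```

```bash
python3 -m pendant '[[[0.02,0,0.12,0],[0,0,0.05,0],[0,0,0.05,0],[0,0,0,0],[0,0,0,0]]]'; python3 -m pendant '[[[0,0,0.05,0],[0,0,0.05,0],[0,0,0.05,0],[0,0,0,0],[0,0,0,0]]]'
```

```text
time_s: 14.35
ee_pos: [0.5811, -0.0762, 0.1076]
ee_rot: [0.999, 0.045, 0.0, 0.0]
force: [-0.4, -0.3, 2.4]
opening: 0.003
grip_force: 1.2
time_s: 14.98
ee_pos: [0.5812, -0.0762, 0.0985]
ee_rot: [0.999, 0.045, 0.0, 0.0]
force: [-1.2, 1.1, 4.8]
opening: 0.001
grip_force: 2.7
```

```bash
python3 -m pendant '[[[0,0,0.04,0],[0,0,0.04,0],[0,0,0,0],[0,0,0,0]]]'
python3 - <<'E'
from m import *
for n in("side","wrist"):
    c=grab(n);W=cloud(c)
    for P in((.5802,-.0761),):
        w=W.reshape(-1,3);d=w[:,:2]-P;a=np.radians(5.2);lx=d@[np.cos(a),np.sin(a)];ly=d@[-np.sin(a),np.cos(a)]
        for z0 in(None,):
            k=w[(np.hypot(lx,ly)<.014)&(w[:,2]>.06)&(w[:,2]<.095)];print(n,"cap",len(k),np.percentile(k[:,2],[5,25,50,75,95]).round(4) if len(k) else 0)
            for sg in(1,-1):
                k=w[(np.hypot(lx,ly-sg*.033)<.004)&(w[:,2]>.06)];print("post",len(k),np.percentile(k[:,2],[25,50,75]).round(4) if len(k) else 0)
    if n=="side":
        u,v=map(int,proj(c,[.58,-.076,.075]));side=cv2.resize(c["frame"][v-30:v+30,u-30:u+30],(500,500),interpolation=cv2.INTER_CUBIC)
    else: cv2.imwrite("pics/fin.png",np.hstack([side[:384,:],c["frame"]])[:,:][:, -800:] if 0 else cv2.resize(np.hstack([cv2.resize(side,(384,384)),c["frame"]]),(800,343)))
print(bot.get_state()["ee_pos"],bot.get_state()["force"],bot.get_state()["time_s"])
E
```

```text
time_s: 15.48
ee_pos: [0.5812, -0.0762, 0.0941]
ee_rot: [0.999, 0.045, 0.0, 0.0]
force: [-1.5, 0.7, 7.8]
opening: 0.01
grip_force: 3.5
side cap 16 [0.07   0.0751 0.0808 0.0845 0.0901]
post 1 [0.4346 0.4346 0.4346]
post 41 [0.1566 0.2495 0.2778]
wrist cap 887 [0.07   0.0722 0.0812 0.0892 0.0936]
post 9 [0.0602 0.0608 0.062 ]
post 11 [0.0603 0.0617 0.0618]
[ 0.58118532 -0.07621265  0.09408888] [-1.03077175  0.30372607  6.4612601 ] 15.575
```

View pics/fin.png

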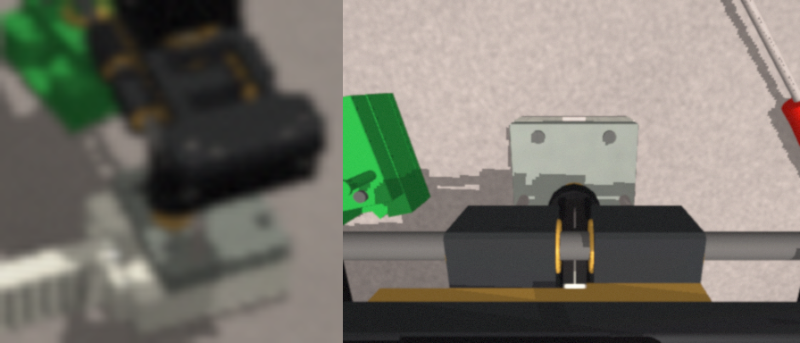

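The side crop shows the gauge still seated, and the wrist view shows the fingers centred on the cap at (573,195). One last check of the cap rim and a settle.

```bash
python3 -m pendant '[[[0,0,0,0],[0,0,0,0],[0,0,0,0],[0,0,0,0]]]'; python3 - <<'E'
from m import *
c=grab("wrist");W=cloud(c);w=W.reshape(-1,3);d=w[:,:2]-(.5802,-.0761);r=np.hypot(*d.T)
k=w[(r<.0155)&(d[:,0]>.0105)&(w[:,2]>.06)&(w[:,2]<.085)];print(len(k),np.percentile(k[:,2],[10,25,50,75,90]).round(4))
F=[bot.get_state()["force"][2]];print(F,bot.get_state()["ee_pos"])
E
```

```text
time_s: 16.08
ee_pos: [0.5812, -0.0762, 0.0941]
ee_rot: [0.999, 0.045, 0.0, 0.0]
force: [-2.1, 1.0, 7.3]
opening: 0.006
grip_force: 3.5
547 [0.0689 0.0699 0.0708 0.0772 0.0816]
[np.float64(7.170606827351506)] [ 0.58118857 -0.07620034  0.0941037 ]
```

```bash
python3 -c "
from bench import job
print(job.finish_job())"
```

```text
the job is handed in; nothing more can be done
None
```

I slid the gauge fully into the grey jig, let go of it, and handed the job in with the key held down, its cap top at 70.8 mm against 70.9 mm for the posts (wrist camera) under about 7 N, at about 16 s of the 54 s.

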